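Put the cutting-table tools back in their foam inserts

TASK

Class is over: put the scissors, the rotary cutter, the awl and the tape measure back into the drawer tray, each lying flat and fully down in the foam cut-out made for it, pointing the way its silhouette shows. Leave the pattern weight and the pin dish where they are.

Things in the scene. Friction and masses are not known exactly. Their poses are not given: they have to be found in the camera images.
- scissors_mid (a point): small scissors lying flat and closed, 160 mm long: two red finger loops (58 mm wide over both) behind, black pivot block 40 x 21 x 12 mm, steel blades in front. Point: on the centre line in the pivot block, 6 mm above their underside, 80 mm behind the blade tips. x towards the tips, z up. Take them across the pivot block (21 mm). 85 g.
- cutter_mid (a point): rotary cutter lying flat, 154 mm long: yellow handle 21 mm wide and 18 mm thick from 80 mm behind to 32 mm ahead of this point, then a 48 mm round black blade guard with a steel disc on top, its centre 50 mm ahead. Point: middle of the handle, 9 mm above its underside. x towards the round head, z up. 75 g.
- awl_mid (a point): awl lying down, 140 mm long: eight-sided wooden handle 26 mm thick from 56 mm behind to 26 mm ahead of this point, brass ferrule, then a thin steel spike to 84 mm ahead. Point: on the handle's axis, 13 mm above the surface it lies on. x towards the spike tip; z up at the start (which of its eight sides is up does not matter). 60 g.
- tape_mid (a point): round green retractable tape measure with a white face, 53 mm across, 18 mm thick, lying flat. Point: its centre, 9 mm above its underside. z up; its heading does not matter. 60 g.
- scissors_bay_seat (a point): Black foam insert 190 x 104 mm in the grey tray, cut-out 10 mm deep, pale tool silhouette on its blue-green floor: wide end for the scissors' loops, narrow end for the blades. A 50 mm wide finger channel as deep crosses it. Point: middle of the insert, on the cut-out floor, about 10 mm above the table, right under where the tool's centre point belongs, with 8 mm play all round. x along the insert towards the blade end, z up.
- cutter_bay_seat (a point): Black foam insert 190 x 104 mm in the grey tray, cut-out 10 mm deep, pale tool silhouette on its blue-green floor: narrow slot for the cutter's handle, wide rounded end for its head. A 50 mm wide finger channel as deep crosses it. Point: middle of the insert, on the cut-out floor, about 10 mm above the table, right under where the tool's centre point belongs, with 8 mm play all round. x along the insert towards the head end, z up.
- awl_bay_seat (a point): Black foam insert 190 x 104 mm in the grey tray, cut-out 10 mm deep, pale tool silhouette on its blue-green floor: short broad slot for the awl's handle, long thin slot for its spike. A 50 mm wide finger channel as deep crosses it. Point: middle of the insert, on the cut-out floor, about 10 mm above the table, right under where the tool's centre point belongs, with 8 mm play all round. x along the insert towards the spike end, z up.
- tape_bay_seat (a point): Black foam insert 190 x 104 mm in the grey tray, cut-out 10 mm deep, pale tool silhouette on its blue-green floor: one round pocket in the middle for the tape measure. A 40 mm wide finger channel as deep crosses it. Point: middle of the insert, on the cut-out floor, about 10 mm above the table, right under where the tool's centre point belongs, with 8 mm play all round. x along the insert, z up.
- pattern_weight: bystander: dark iron pattern weight, round, 68 mm across, 45 mm high with a knob on top; leave it where it is. Origin: centre of its underside.
- pin_dish: bystander: round blue pin dish, 80 mm across, 20 mm high, with coloured pin heads; leave it where it is. Origin: centre of its underside.
Things that resemble listed ones, but are neither listed nor needed, are in the scene too. What is shaped like the part that bears awl_bay_seat but red is not meant.

How it is judged:
By the outcome, as a careful person would: the job done as asked, in the order asked, and still so for the second after the job is handed in, with the robot touching nothing.
It also fails if it takes over 112 s, if anything falls off the work surface, if the arm or the gripper's body presses on something with over 40 N, if the wrist force passes 120 N, or if a joint passes its speed limit or range.

ROBOT

A 6-joint arm with a two-finger parallel gripper is mounted at the origin on the work surface. World frame = base frame: x ahead of the robot, y to its left, z up, the work surface at z = 0. Lengths are in mm, angles in rad, forces in N, time in s.
With the tool pointing down it reaches from about 300 to 775 mm from the base axis. Payload 14.6 kg.
Tool frame: the origin (TCP) lies on the centre line of the jaws, within the pads' length; the fingertips stand 19 mm ahead of it and the grasp point (between the pads) is the TCP (bot.tip_reach is the distance from the TCP to the fingertips, in mm); z points along the fingers, y is the line along which they close (so a half turn about z gives the same grasp; the last joint's range is limited). The gripper opens to 85 mm and grips with 20 to 120 N. Pads are 22 mm wide; open, the fingers measure 114 mm over their backs; the gripper's body (76 mm by 85 mm) begins 54 mm behind the grasp point. The pads swing forward as they close: fully open they stand 13 mm farther back than shut.
Start: joints at [-1.405, 0.3, 1.521, -0, 1.321, -0.067], TCP at [126.88, -535.155, 250.281] pointing down, gripper open.
Joint ranges: [-3.03, 3.03], [-0.79, 2.21], [0.23, 2.52], [-1.04, 4.18], [0, 3.07], [-2.55, 2.55]. Speed limits (rad/s): [2.22, 2.22, 2.57, 3.14, 3.14, 3.14].

INTERFACE

Orientations are given as a unit quaternion [w, x, y, z].
In Python, from rig import bot gives the robot as it stands. Calls block until the motion is done:
- bot.move_to(position, orientation): joint-space move of the TCP to a pose.
- bot.servo_line(position, attitude=None, speed=150, until_force=None): straight line of the TCP; attitude=None keeps the orientation; speed is the mean speed in mm/s. With until_force (N) it stops when the force on the tool has changed by that much, and returns True; else False.
- bot.move_joints(angles): joint-space move.
- bot.move_gripper(opening, grip_force=None): finger opening in mm; grip_force is the grip in N (None keeps the last); returns when the fingers have stopped.
- bot.dwell(seconds).
- bot.ik(position, orientation): joint angles nearest the present ones, or None.
- bot.read_state(): the state.
- bot.read_camera(name): name is "side" or "top"; returns a dict with "image" (400x640x3 uint8, blue, green, red), "depth" (400x640 float32, mm along the optical axis (not along the pixel's ray), 0 where there is no reading), "fovy" (degrees; the focal length in pixels is half the picture's height over the tangent of half this angle, whatever the lens; pixels are square), "cx", "cy" (the principal point, pixels), "k1" (the pictures are not rectified: a ray, as slopes to the right and down, at radius r is drawn at 1 + k1 r^2 times it, then the intrinsics apply), "eye" and "attitude" of the camera in the world. Camera axes: x right, y down, z forward; pixel columns grow to the right and rows downward; lengths in mm; the calibration is good to about 2 mm. A picture is of the moment at which its call begins.
A pose or a line that the arm cannot do raises bot.MotionError and nothing moves.
- bot.finish_job(): hands the job in; it is judged then, once.
The state is a dict: "clock": time; "joint_positions": joint angles; "qvel": joint speeds; "effort": joint torques, N m; "ee_pos": TCP position; "tool_rot": TCP orientation; "ft_force": force on the tool from outside, world axes, zero at the start; "moment": the same for the moment, N m; "grip_width": finger opening in mm; "grip_force": force on a finger pad.
Only numpy, scipy, OpenCV 4.12 (cv2) and the standard library are available. Lean on these libraries where they do the work, as an engineer would, in place of code of your own. Each camera call takes 0.05 s, during which the arm holds its last target. There are 200 camera calls.

## Working session

There is one attempt and no reset: what is moved stays moved. The work goes in short steps, each a Python script; the robot and the scene stay as the last script left them, time stands still between calls to the robot, and variables do not carry over. Pictures are saved under pics/ and viewed, at most 14 in all, crops included, and the job is handed in when it is done.

```bash
ls; mkdir -p pics; cat > h.py <<'E'
import numpy as np, cv2
from rig import bot
from scipy.spatial.transform import Rotation as R
def cam(n):
    c=bot.read_camera(n); np.savez(''+n+'.npz',**c); return c
def load(n): 
    d=np.load(''+n+'.npz'); return {k:d[k] for k in d.files}
def K(c):
    f=200/np.tan(np.radians(float(c['fovy']))/2)
    return np.array([[f,0,float(c['cx'])],[0,f,float(c['cy'])],[0,0,1]])
def Rc(c):
    a=np.array(c['attitude']); return R.from_quat(np.r_[a[1:],a[0]]).as_matrix() if a.size==4 else a
def slopes(c,px):
    return cv2.undistortPoints(np.array(px,float).reshape(-1,1,2),K(c),np.array([float(c['k1']),0,0,0,0])).reshape(-1,2)
def onz(c,px,z):
    s=slopes(c,px); d=np.c_[s,np.ones(len(s))]@Rc(c).T; e=np.array(c['eye'])
    return e+d*((z-e[2])/d[:,2])[:,None]
def depthpts(c,px):
    s=slopes(c,px); p=np.array(px).reshape(-1,2).astype(int); z=c['depth'][p[:,1],p[:,0]]
    return np.array(c['eye'])+(np.c_[s,np.ones(len(s))]*z[:,None])@Rc(c).T
E
python3 - <<'E'
from h import *
for n in('top','side'):
    c=cam(n); cv2.imwrite(f'pics/{n}0.png',c['image']); print(n,c['fovy'],c['cx'],c['cy'],c['k1'],c['eye'],c['attitude'])
print(bot.read_state()['clock'])
E
```

```text
pics
top 56.595505565505796 322.3072480113683 201.48761686956323 -0.03665080767643571 [ 361.42886018   39.37839303 1091.6073389 ] [-0.03463658  0.71451848 -0.69768903  0.03864795]
side 56.80432470027531 318.7475638184391 198.78970019821125 -0.07702007512358108 [-154.17311831  825.84078221  650.26836306] [ 0.15439958 -0.28830876  0.82441377 -0.46193156]
0.1
```

View pics/top0.png

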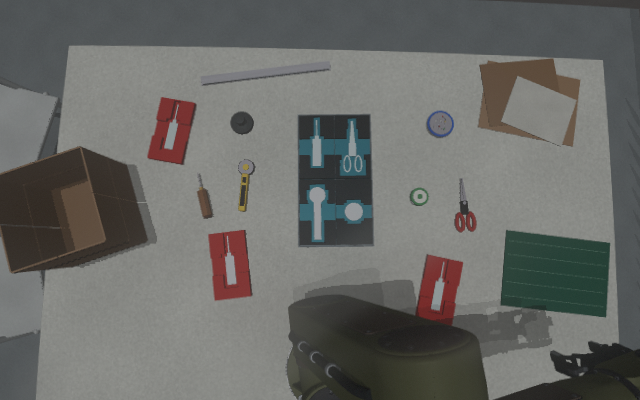

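View pics/side0.png

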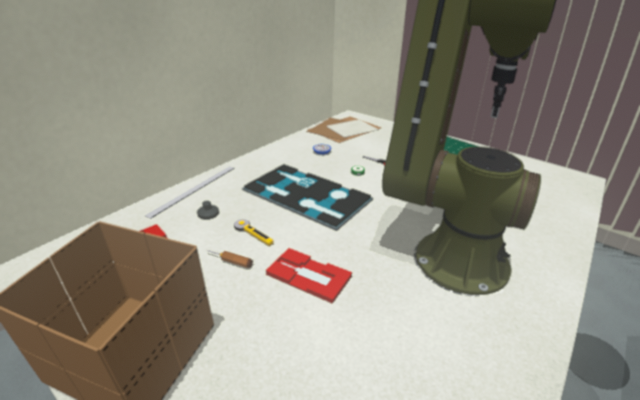

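The top view shows the tray at (335,180), with the black awl bay at (317,143), scissors bay at (352,145), cutter bay at (317,213) and tape bay at (353,212). 

What could be taken for each thing:
- **Awl insert:** the black one at (317,143), or the red ones at (172,130), (230,265) and (440,290). I choose the black one.
- **Awl:** (204,196).
- **Cutter:** (245,185).
- **Tape:** (419,197). The pin dish at (440,124) and the weight at (242,122) are the other round things.
- **Scissors:** (465,205).

The side view confirms this layout. Next is a close crop.

```bash
python3 - <<'E'
from h import *
im=load('top')['image']; g=lambda x0,y0,w,h,s:cv2.resize(im[y0:y0+h,x0:x0+w],None,fx=s,fy=s,interpolation=cv2.INTER_CUBIC)
o=np.zeros((600,800,3),np.uint8)
o[:560,:320]=g(295,110,80,140,4)
o[:300,330:630]=g(190,150,75,75,4); o[300:600,330:730]=g(400,160,100,75,4)
o=cv2.convertScaleAbs(o,alpha=1.4); cv2.imwrite('pics/crop1.png',o)
E
```

```text
(no output)
```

View pics/crop1.png

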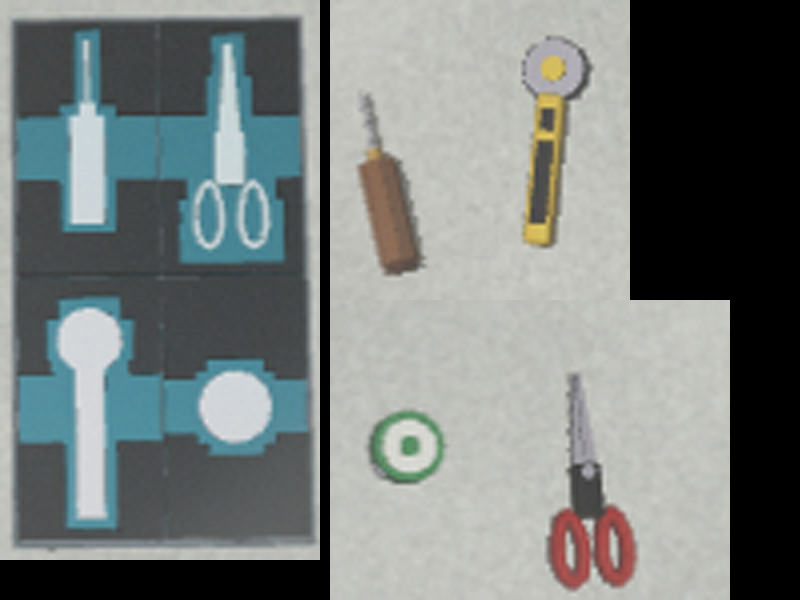

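The crop confirms the four tools and the four black bays, and every silhouette points up the image, roughly +x. Next I measure them.

```bash
cat > meas.py <<'E'
from h import *
def ext(P):  # axis by PCA; returns mean, unit axis toward +x, extremes along, width across
    P=P[:,:2]; m=P.mean(0); u=np.linalg.svd(P-m,full_matrices=False)[2][0]; u=u*np.sign(u[0])
    v=np.array([-u[1],u[0]]); a=(P-m)@u; b=(P-m)@v
    return m,u,a.min(),a.max(),b.min(),b.max()
def mask(c,roi,fn):
    x0,y0,x1,y1=roi; im=cv2.cvtColor(c['image'],cv2.COLOR_BGR2HSV)[y0:y1,x0:x1].astype(int)
    m=fn(im[...,0],im[...,1],im[...,2]).astype(np.uint8)
    n,l,s,_=cv2.connectedComponentsWithStats(m); k=1+s[1:,4].argmax()
    y,x=np.nonzero(l==k); return np.c_[x+x0,y+y0].astype(float)
def rep(n,c,roi,fn,z):
    px=mask(c,roi,fn); e=ext(onz(c,px,z)); m,u,a,b,p,q=e
    mid=m+u*(a+b)/2+np.array([-u[1],u[0]])*(p+q)/2
    print(n,len(px),'mid',mid.round(1),'mean',m.round(1),'yaw',np.arctan2(u[1],u[0]).round(3),'L',round(b-a,1),'W',round(q-p,1)); return e
E
python3 - <<'E'
from meas import *
c=load('top')
for z in (13,):
  rep('awl handle',c,(190,180,220,225),lambda h,s,v:(s>90)&((h<15)|(h>170)),13)
rep('cutter yellow handle',c,(230,173,262,220),lambda h,s,v:(s>70)|(v<80),12)
rep('cutter disc',c,(230,150,262,174),lambda h,s,v:(s>70)|(v<160),18)
rep('tape',c,(405,180,432,212),lambda h,s,v:(s>60),15)
rep('tape full',c,(405,180,432,212),lambda h,s,v:(h>40)&(h<90)&(s>90),18)
rep('red loops',c,(445,195,485,240),lambda h,s,v:(s>100)&((h<12)|(h>168)),8)
rep('sc all',c,(445,170,485,240),lambda h,s,v:((s>60)&((h<12)|(h>168)))|(v<150),8)
rep('sc block',c,(452,195,480,215),lambda h,s,v:(v<75)&(s<90),12)
pale=lambda h,s,v:(v>150)&(s<60)
rep('awl bay',c,(302,117,334,172),pale,10)
rep('sci bay',c,(338,117,368,156),pale,10)
rep('cut bay',c,(303,183,333,244),pale,10)
rep('tape bay',c,(338,195,368,230),pale,10)
rep('tray',c,(280,100,390,260),lambda h,s,v:(v<110)|(s>80),18)
for n,r in dict(aw=(302,117,334,178),sc=(337,117,369,178),cu=(302,182,333,244),ta=(337,185,369,240)).items():
    rep(n+' teal',c,r,lambda h,s,v:((s>80)&(h>80))|(v>150),10)
for n,p in dict(table=(280,200),floor=(330,145),foam=(340,170),rim=(334,246),awl=(206,203),cut=(244,195),blk=(465,210),tape=(419,197),disc=(246,167)).items(): print(n,depthpts(c,[p]).round(1))
im=cv2.cvtColor(c['image'],cv2.COLOR_BGR2HSV)
print(im[168,246],im[203,465],im[190,462],im[200,280],im[150,352])
E
```

```text
awl handle 96 mid [462.7 385.2] mean [463.2 385. ] yaw 0.281 L 74.6 W 12.7
cutter yellow handle 286 mid [498.2 264.1] mean [497.3 267. ] yaw -0.059 L 111.7 W 28.5
cutter disc 768 mid [586.1 263.4] mean [586.  263.2] yaw 1.562 L 95.1 W 71.7
tape 82 mid [ 496.2 -248.3] mean [ 495.6 -246.1] yaw -0.249 L 49.8 W 49.8
tape full 6 mid [ 498.1 -249.9] mean [ 497.7 -249. ] yaw 0.188 L 8.7 W 6.4
red loops 115 mid [ 427.1 -402.8] mean [ 426.5 -402.9] yaw 0.079 L 53.5 W 27.4
sc all 2800 mid [ 476.7 -385.4] mean [ 475.8 -385.7] yaw -0.036 L 212.0 W 120.7
sc block 89 mid [ 466.6 -382.3] mean [ 464.9 -381.3] yaw 0.325 L 42.4 W 26.0
awl bay 205 mid [626.1  55.7] mean [622.8  56.4] yaw 0.039 L 88.2 W 21.2
sci bay 125 mid [665.4 -47.8] mean [650.  -48.3] yaw 0.027 L 101.1 W 15.3
cut bay 384 mid [441.9  48.6] mean [455.3  50. ] yaw 0.039 L 149.4 W 41.2
tape bay 222 mid [448.3 -55.8] mean [448.  -56.1] yaw 0.049 L 47.2 W 47.1
tray 8353 mid [ 5.409e+02 -2.000e-01] mean [537.4  -1. ] yaw 0.049 L 394.8 W 222.1
aw teal 749 mid [652.4  53.1] mean [637.9  54. ] yaw 0.033 L 152.8 W 92.6
sc teal 964 mid [641.1 -51.6] mean [628.5 -52.1] yaw 0.059 L 174.9 W 94.4
cu teal 1047 mid [442.   49.4] mean [449.3  50. ] yaw 0.016 L 167.1 W 88.0
ta teal 557 mid [446.9 -54.4] mean [447.3 -54.4] yaw -1.527 L 91.7 W 68.1
table [[476.6 159.7  -0.9]]
floor [[643.1  15.7  12.1]]
foam [[568.3 -15.4  12.6]]
rim [[345.4  -2.3   9.2]]
awl [[460.  370.7  24.5]]
cut [[486.8 263.3  16.6]]
blk [[ 458.8 -385.3   12. ]]
tape [[ 492.7 -246.4   22.2]]
disc [[569.  260.4  20.7]]
[ 24 142 151] [132  11 116] [120  10 106] [ 40   6 138] [ 95  18 155]
```

```bash
cat > meas2.py <<'E'
from meas import *
def blob(c,roi,t=18,lab=None):  # pixels whose Lab differs from the table, largest component
    x0,y0,x1,y1=roi; L=cv2.cvtColor(c['image'],cv2.COLOR_BGR2LAB)[y0:y1,x0:x1].astype(float)
    ring=np.r_[L[0],L[-1],L[:,0],L[:,-1]]; d=np.linalg.norm((L-np.median(ring,0))*[.7,1.5,1.5],axis=2)
    n,l,s,_=cv2.connectedComponentsWithStats((d>t).astype(np.uint8)); k=1+s[1:,4].argmax()
    y,x=np.nonzero(l==k); return np.c_[x+x0,y+y0].astype(float)
def rect(P):
    (cx,cy),wh,a=cv2.minAreaRect(P[:,:2].astype(np.float32)); return np.round([cx,cy,*wh,a],1)
def show(n,P): 
    m,u,a,b,p,q=ext(P); v=np.array([-u[1],u[0]]); print(n,len(P),'mid',(m+u*(a+b)/2+v*(p+q)/2).round(1),'mean',m.round(1),'yaw',np.arctan2(u[1],u[0]).round(3),'LW',round(b-a,1),round(q-p,1),'rect',rect(P))
E
python3 - <<'E'
from meas2 import *
c=load('top')
rois=dict(awl=((188,165,222,228),13),cut=((228,150,265,220),12),tape=((403,182,436,214),12),sc=((445,170,490,242),7),weight=((225,105,262,140),20),dish=((420,105,462,142),10))
o=c['image'].copy()
for n,(r,z) in rois.items():
    px=blob(c,r); show(n,onz(c,px,z)); i=px.astype(int); o[i[:,1],i[:,0]]=(255,0,255)
H=cv2.cvtColor(c['image'],cv2.COLOR_BGR2HSV)
print('awl handle');px=blob(c,rois['awl'][0]); P=onz(c,px,13); i=px.astype(int); s=H[i[:,1],i[:,0],1]; show('h',P[s>70])
px=blob(c,rois['cut'][0]); P=onz(c,px,12); show('cutter hdl',P[px[:,1]>178]); show('disc',onz(c,px[px[:,1]<173],14))
px=blob(c,rois['sc'][0]); P=onz(c,px,8); i=px.astype(int); s=H[i[:,1],i[:,0],1]; show('loops',P[s>60]); show('block+blades',P[(s<60)])
px=blob(c,(285,100,388,262),25); show('tray',onz(c,px,15))
a=c['image'][150:242,188:265],o[150:242,188:265],c['image'][150:242,400:490],o[150:242,400:490]
f=lambda x:cv2.resize(x,(400,300),interpolation=cv2.INTER_NEAREST)
cv2.imwrite('pics/mask1.png',np.vstack([np.hstack([f(a[0]),f(a[1])]),np.hstack([f(a[2]),f(a[3])])]))
E
```

```text
awl 377 mid [482.4 383.5] mean [467.2 379.4] yaw 0.278 LW 133.4 33.6 rect [482.4 383.5 133.5  33.6  16. ]
cut 381 mid [518. 266.] mean [506.3 263.5] yaw -0.115 LW 154.8 48.3 rect [518.5 268.3  47.5 154.3  80.7]
tape 132 mid [ 494.9 -247.2] mean [ 494.2 -244.6] yaw -0.694 LW 57.9 54.1 rect [ 495.5 -247.7   50.3   56.3    1.4]
sc 559 mid [ 475.1 -381.9] mean [ 451.1 -384.3] yaw 0.089 LW 159.8 66.7 rect [ 474.2 -387.4   65.6  160.7   89.3]
weight 439 mid [702.7 279.7] mean [703.2 280. ] yaw 0.734 LW 71.9 68.1 rect [702.6 279.5  71.7  67.5  46.4]
dish 558 mid [ 717.8 -313.4] mean [ 717.5 -313.3] yaw -0.708 LW 87.2 79.7 rect [ 717.7 -313.3   78.8   86.9   45.9]
awl handle
h 216 mid [467.2 382.4] mean [464.6 381.6] yaw 0.272 LW 84.8 23.7 rect [467.1 382.7  84.8  23.5  16.3]
cutter hdl 282 mid [488.  265.8] mean [488.3 265.8] yaw -0.055 LW 95.5 25.5 rect [488.  265.8  25.5  95.5  86.9]
disc 41 mid [568.8 259.9] mean [573.9 248.7] yaw 0.858 LW 46.6 49.5 rect [574.9 260.3  38.9  50.    1.3]
loops 284 mid [ 426.6 -387.4] mean [ 425.2 -386.6] yaw -1.538 LW 62.7 58.9 rect [ 426.8 -387.5   58.9   62.7    1.2]
block+blades 274 mid [ 474.9 -382.6] mean [ 477.8 -381.1] yaw 0.069 LW 159.9 66.5 rect [ 474.1 -387.    65.6  160.5   89.3]
tray 8353 mid [540.7   0. ] mean [ 5.38e+02 -5.00e-01] yaw 0.045 LW 393.8 220.4 rect [ 5.406e+02 -1.000e-01  3.941e+02  2.167e+02  2.000e+00]
```

View pics/mask1.png

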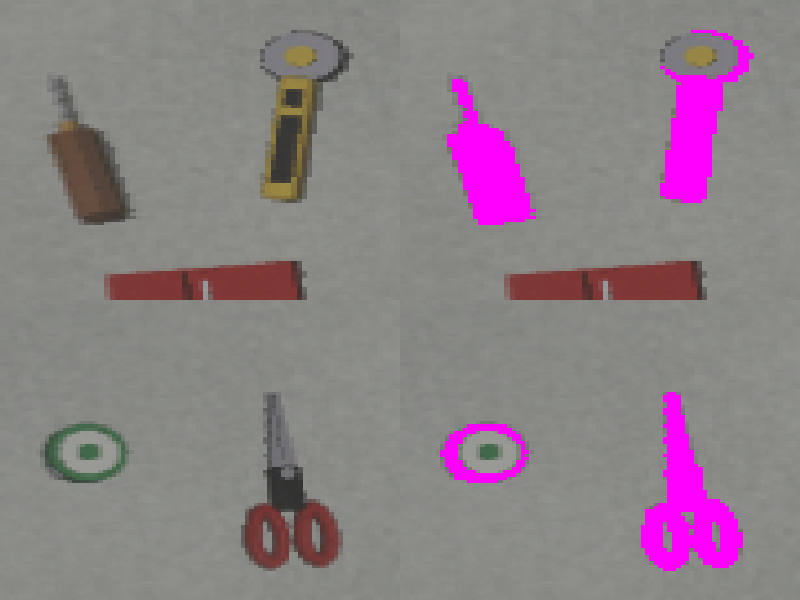

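The masks fit all four tools cleanly. I still need the awl's position along its own axis, the scissors tip, and a check of reachability.

```bash
cat >> h.py <<'E'
def Q(yaw):  # tool down, x along yaw
    q=(R.from_euler('z',yaw)*R.from_euler('x',np.pi)).as_quat(); return [q[3],q[0],q[1],q[2]]
TOOLS=dict(scissors=((473,-383.5,.08),(640,-49.5,.035),12,34),cutter=((520,264,-.055),(443.5,49,.035),18,40),awl=((477,385,.275),(637,55,.035),26,46),tape=((496,-248.5,.035),(446,-55.5,.035),18,75))
E
python3 - <<'E'
from meas2 import *
c=load('top'); print(bot.tip_reach)
H=cv2.cvtColor(c['image'],cv2.COLOR_BGR2HSV)
def prof(x0,y0,yaw,z,lo,hi,half,st=3):
    Y,X=np.mgrid[100:260,150:500]; px=np.c_[X.ravel(),Y.ravel()].astype(float); P=onz(c,px,z)[:,:2]-[x0,y0]
    u=np.array([np.cos(yaw),np.sin(yaw)]); a=P@u; b=P@[-u[1],u[0]]; h=H[Y.ravel(),X.ravel()]
    for t in np.arange(lo,hi,st):
        k=(abs(a-t)<st/2+.3)&(abs(b)<half); print(int(t),h[k].mean(0).round().astype(int) if k.any() else '',end=' ')
    print()
print('awl');prof(477,385,.275,13,-75,-36,7);prof(477,385,.275,13,10,100,4)
print('sc');prof(473,-383.5,.08,8,-95,95,9,5)
p=blob(c,(445,170,490,242)); print('tip',onz(c,[p[p[:,1]==p[:,1].min()].mean(0)],5))
for n,(a,b,_,_) in TOOLS.items():
    for f in (0,np.pi):
        print(n,f>0,*[None if q is None else np.round(q,2) for q in (bot.ik([x,y,z],Q(w+f)) for (x,y,w) in (a,b) for z in (22,120))])
E
```

```text
19.0
awl
-75 [ 34   8 138] -72 [ 34   8 138] -69 [ 34   7 136] -66 [ 34   8 136] -63 [ 29  11 124] -60 [13 33 74] -57 [10 60 71] -54 [10 63 73] -51 [12 83 87] -48 [12 92 96] -45 [12 89 95] -42 [12 90 96] -39 [12 91 98] 
10 [12 92 94] 13 [12 93 94] 16 [12 95 95] 19 [12 94 94] 22 [12 94 96] 25 [ 16 106 110] 28 [ 20 117 127] 31 [ 20 107 129] 34 [ 52  40 122] 37 [ 58   5 110] 40 [ 56   3 114] 43 [ 90   3 125] 46 [135   4 120] 49 [114   5 119] 52 [ 49   4 103] 55 [ 65   4 111] 58 [ 55   3 117] 61 [ 58   4 127] 64 [ 82   4 109] 67 [ 90   4 111] 70 [145   3 118] 73 [102   4 123] 76 [ 20   5 134] 79 [ 32   6 137] 82 [ 34   6 141] 85 [ 36   8 141] 88 [ 37   8 140] 91 [ 36   8 141] 94 [ 36   8 141] 97 [ 32   8 141] 
sc
-95 [ 34   7 137] -90 [ 34   8 138] -85 [ 36   8 138] -80 [ 35   8 137] -75 [ 30  13 129] -70 [ 18  50 119] -65 [ 14  77 117] -60 [  3  98 110] -55 [  2 113 109] -50 [  2 114 110] -45 [  7 111 114] -40 [  4 102 112] -35 [  8  88 113] -30 [ 16  62 115] -25 [18 23 62] -20 [21  6 52] -15 [29  4 51] -10 [24  5 51] -5 [20  4 51] 0 [50  6 51] 5 [60  6 74] 10 [88  7 85] 15 [98  6 88] 2
[... 914 characters left out ...]
   0.73 -1.58] [ 0.03  0.24  1.94  0.    0.97 -1.58]
awl False [ 0.62  0.7   1.5  -0.    0.94  1.92] [ 0.62  0.57  1.46 -0.    1.12  1.92] [ 0.03  0.75  1.41 -0.    0.98  1.56] [ 0.03  0.62  1.37 -0.    1.15  1.56]
awl True [ 0.62  0.7   1.5   0.    0.94 -1.23] [ 0.62  0.57  1.46  0.    1.12 -1.23] [ 0.03  0.75  1.41  0.    0.98 -1.58] [ 0.03  0.62  1.37  0.    1.15 -1.58]
tape False [-0.53  0.6   1.68 -0.    0.86  1.01] [-0.53  0.45  1.64 -0.    1.05  1.01] [-0.21  0.43  1.97 -0.    0.74  1.33] [-0.21  0.24  1.93 -0.    0.97  1.33]
tape True [-0.53  0.6   1.68  0.    0.86 -2.14] [-0.53  0.45  1.64  0.    1.05 -2.14] [-0.21  0.43  1.97  0.    0.74 -1.81] [-0.21  0.24  1.93  0.    0.97 -1.81]
```

```bash
sed -i 's/(473,-383.5,.08)/(474.5,-383.2,.085)/; s/(477,385,.275)/(476,385,.275)/' h.py; cat >> h.py <<'E'
ZP=21
def pick(n):
    (x,y,w),_,_,op=TOOLS[n]; bot.move_gripper(op); bot.move_to([x,y,110],Q(w))
    hit=bot.servo_line([x,y,ZP],speed=90,until_force=12)
    bot.move_gripper(0,45); s=bot.read_state(); print(n,'hit',hit,'z',round(s['ee_pos'][2],1),'width',s['grip_width'],'force',s['grip_force'])
    bot.servo_line([x,y,110],speed=150); s=bot.read_state(); print('lifted width',s['grip_width'],s['grip_force'],'t',s['clock'])
def place(n,dx=0,dy=0,dw=0):
    _,(x,y,w),_,op=TOOLS[n]; x+=dx;y+=dy; w+=dw; bot.move_to([x,y,110],Q(w))
    bot.servo_line([x,y,45],speed=120); hit=bot.servo_line([x,y,ZP+10.5],speed=50,until_force=8)
    s=bot.read_state(); print('place hit',hit,'z',s['ee_pos'].round(1) if hasattr(s['ee_pos'],'round') else s['ee_pos'],np.round(s['ft_force'],1))
def release(n):
    op=TOOLS[n][3]; p=list(bot.read_state()['ee_pos']); bot.move_gripper(op); bot.servo_line([p[0],p[1],110],speed=150); print('t',bot.read_state()['clock'])
E
python3 - <<'E'
from h import *
bot.move_gripper(TOOLS['scissors'][3]); pick('scissors')
c=cam('top'); cv2.imwrite('pics/top1.png',c['image']); s=cam('side')
cv2.imwrite('pics/p1.png',np.hstack([cv2.resize(c['image'][140:260,400:520],(400,400)),cv2.resize(s['image'][80:280,300:500],(400,400))]))
E
```

```text
scissors hit False z 21.8 width 19.672897642080184 force 44.687220454216
lifted width 19.356616041602702 43.99775683879852 t 4.5167
```

View pics/p1.png

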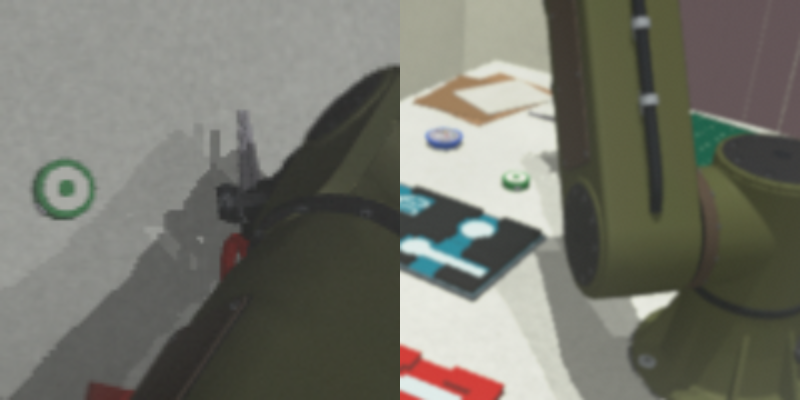

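The scissors are held at 19 mm width, with the blades visible forward and a red loop behind, level. I'll place them.

```bash
python3 - <<'E'
from h import *
place('scissors'); release('scissors')
pick('cutter')
c=cam('top')
cv2.imwrite('pics/p2.png',cv2.convertScaleAbs(np.hstack([cv2.resize(c['image'][110:250,290:380],(390,600),interpolation=2),cv2.resize(c['image'][130:250,210:292],(410,600),interpolation=2)]),alpha=1.4))
E
```

```text
place hit True z [640.4 -49.5  31.9] [-2.1  0.2  8.1]
t 7.9917
cutter hit False z 21.8 width 20.107388342194778 force 45.7138592004776
lifted width 19.56513376177683 44.915651679039 t 11.6833
```

View pics/p2.png

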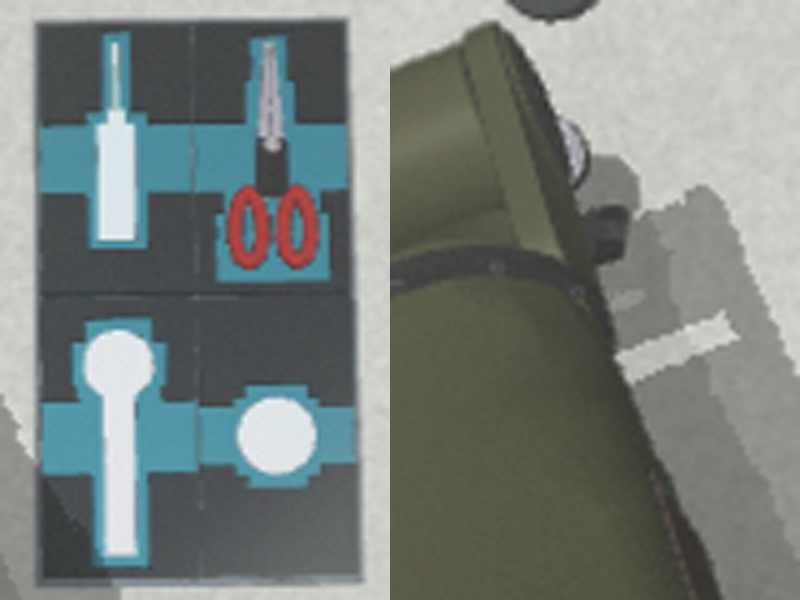

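The scissors lie in their pocket, tips up-image, with teal visible around them. The cutter is held. I'll continue with the cutter and then the awl.

```bash
python3 - <<'E'
from h import *
place('cutter'); release('cutter')
pick('awl')
c=cam('top')
s=cam('side')
cv2.imwrite('pics/p3.png',cv2.convertScaleAbs(np.hstack([cv2.resize(c['image'][110:250,290:380],(390,600),interpolation=2),cv2.resize(s['image'][150:310,180:290],(410,600),interpolation=2)]),alpha=1.3))
E
```

```text
place hit True z [443.8  49.1  31.4] [-0.4 -0.4  3. ]
t 14.6667
awl hit False z 21.8 width 24.984135008428172 force 44.679579637013376
lifted width 24.453222528635603 44.138716149609536 t 18.3667
```

View pics/p3.png

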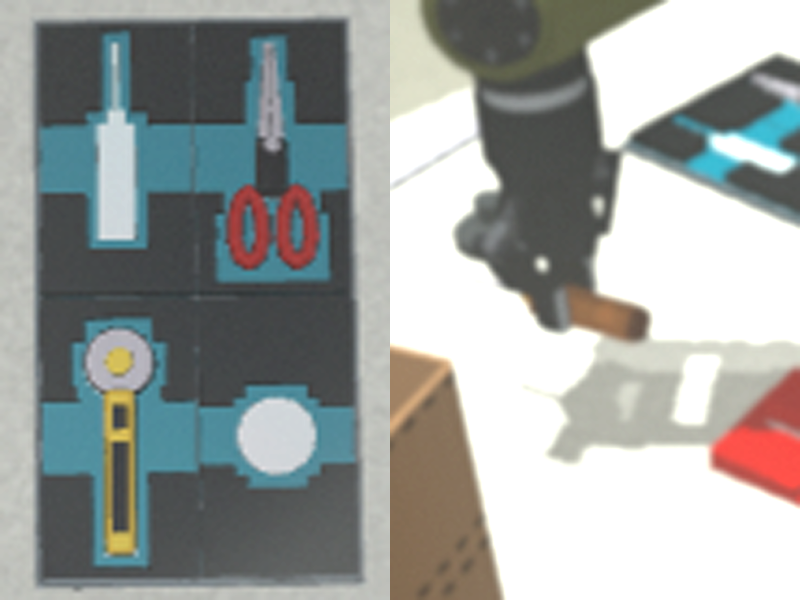

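The cutter sits on its silhouette, head up-image. The scissors also match theirs, and the awl is held level. Next come the awl placement and the tape.

```bash
python3 - <<'E'
from h import *
place('awl'); release('awl')
pick('tape'); place('tape'); release('tape')
bot.move_to([300,-400,250],Q(0))
c=cam('top'); s=cam('side')
cv2.imwrite('pics/p4.png',cv2.convertScaleAbs(np.hstack([cv2.resize(c['image'][110:250,290:380],(390,600),interpolation=2),cv2.resize(s['image'][155:235,240:380],(410,300),interpolation=2).repeat(2,0)[:600]]),alpha=1.2))
cv2.imwrite('pics/top4.png',c['image'])
E
```

```text
place hit True z [637.4  54.9  31.6] [-2.  -0.5  6.7]
t 21.875
tape hit False z 21.9 width 51.120399161328876 force 45.968838930130005
lifted width 51.01941780231314 46.89200520515442 t 25.7833
place hit True z [446.5 -55.8  31.7] [-1.7 -0.9  6.6]
t 28.65
```

View pics/p4.png

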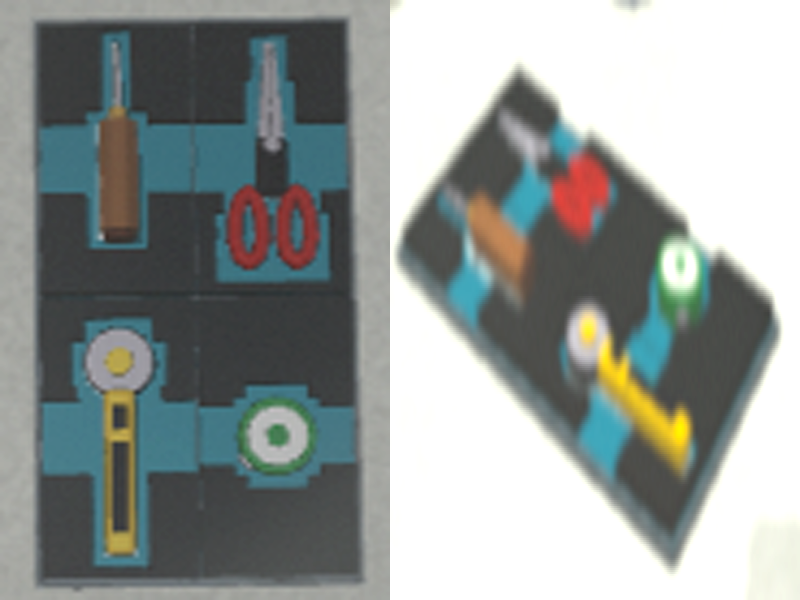

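View pics/top4.png

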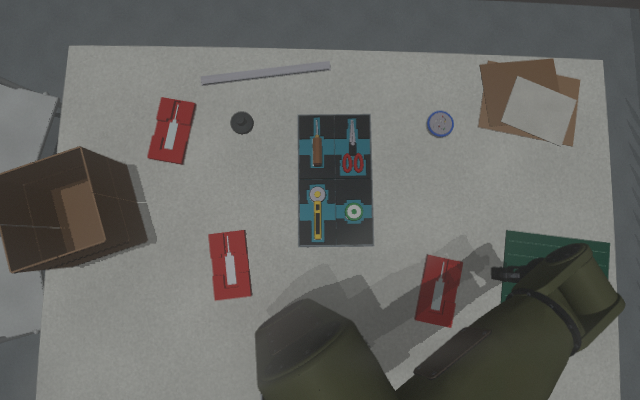

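```bash
python3 - <<'E'
from meas2 import *
c=load('top')
def d(n,x0,y0,x1,y1):
    Y,X=np.mgrid[y0:y1,x0:x1]; z=depthpts(c,np.c_[X.ravel(),Y.ravel()])[:,2]; print(n,np.median(z).round(1),z.std().round(1))
d('foam',305,160,311,172);d('foam2',337,222,352,240);d('floor',303,140,309,148)
d('blade tip',351,119,353,126);d('blade mid',351,135,354,142);d('block',350,147,354,152);d('loopL',343,160,344,168);d('loopR',361,160,362,168)
d('disc',313,190,322,197);d('handle front',315,206,320,212);d('handle rear',315,228,320,236)
d('awl front',314,142,320,146);d('awl rear',314,156,320,163);d('spike',316,120,318,132)
d('tape',348,206,360,218);d('tape N',348,204,360,207);d('tape S',348,217,360,220);d('tape W',344,208,347,216);d('tape E',359,208,362,216)
show('weight',onz(c,blob(c,(225,105,262,140)),20)); show('dish',onz(c,blob(c,(420,105,462,142)),10)); print(bot.read_state()['clock'])
E
```

```text
foam 19.4 3.3
foam2 19.5 2.8
floor 8.9 2.0
blade tip 17.0 3.0
blade mid 17.0 1.7
block 20.9 1.6
loopL 19.2 1.1
loopR 20.3 2.1
disc 25.5 2.8
handle front 27.8 2.3
handle rear 27.8 1.6
awl front 34.4 1.8
awl rear 34.3 2.0
spike 21.8 6.9
tape 27.9 2.2
tape N 27.0 3.4
tape S 27.0 4.5
tape W 24.5 7.8
tape E 28.1 2.1
weight 439 mid [702.7 279.7] mean [703.2 280. ] yaw 0.734 LW 71.9 68.1 rect [702.6 279.5  71.7  67.5  46.4]
dish 582 mid [ 717.7 -313.4] mean [ 717.9 -313.5] yaw -0.763 LW 87.0 78.8 rect [ 717.7 -313.3   78.8   86.9   45.9]
30.2333
```

Both views show all four tools in their bays, pointing the right way. Heights fit the cut-out floor to within 2 mm, and neither bystander has moved. I'll hand in.

```bash
python3 -c "
from rig import bot
print(bot.finish_job())"
```

```text
the job is handed in; nothing more can be done
None
```

The scissors, rotary cutter, awl and tape measure lie flat and fully down in their cut-outs, pointing as their silhouettes show; the pattern weight and pin dish did not move, and the job was handed in at about 30 s of the 112 s.

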